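# Hold the flanged hub ready over its pin in the vice

### The job

Take the steel pin from its sloping rest, stand it upright, fully down in the socket of the block clamped in the vice, and let go of it. Then pick up the brass flanged hub, carry it over the tool rack and hold it level about a centimetre above the top of the standing pin, its bore centred over the pin and the long sides of its flange parallel to the vice jaws, touching neither pin nor vice. Finish there, still holding the hub in the air, without bumping the tool rack or disturbing the other things on the bench.

Things in the scene. Friction and masses are not known exactly. Their poses are not given: they have to be found in the camera images.
- pin: Plain round steel pin, 14 mm diameter, 125 mm long, both ends alike with a 1.5 mm chamfer, 0.15 kg. Origin at its middle; its z axis is its long axis. At the start it is loose in a sloping wooden rest at 45 degrees, its +z end the upper one (towards the robot); the lower end meets a stop. The lower 72 mm lie in a V-groove about 33 mm wide outside, the upper 52 mm stick out free on all sides and are the place to grip.
- rest: Fixed light-wood sloping rest that carries the pin. Origin on the bench, straight below the middle of the resting pin, which lies 74 mm above the bench. The groove runs down at 45 degrees towards its +x; base 110 x 60 mm, lower end of the groove and the stop at about 60 mm in +x.
- hub: Loose brass part, 0.45 kg: a flat rectangular flange 84 mm (x) by 50 mm (y), 10 mm thick, with a square hub 34 x 34 mm rising from its middle to 44 mm above the underside (the hub's sides are parallel to the flange's and are the place to grip), and a round bore of 22 mm straight through. Origin at the bore's centre on the underside; x along the flange's long side, z up. It starts lying flat on the bench, hub up.
- vice: Fixed blue bench vice, 100 mm wide jaws with tops 95 mm above the bench, holding an aluminium block 36 x 50 mm whose top is 110 mm above the bench. Origin on the bench straight below the socket; x runs along the vice's slide (screw and T-bar, reaching 168 mm out, at -x; body reaching 120 mm at +x); the jaws run along y. Rigid.
- socket (a point): Centre of the socket's mouth on top of the aluminium block, 110 mm above the bench, axes as the vice's. Round vertical blind hole, 16 mm wide and 45 mm deep, with a 1.5 mm chamfer. With the pin fully down the pin's middle is 17.5 mm above this point and its top 80 mm above.
- rack: Fixed tool rack between the vice and the other task things: dark wood block 300 mm (x) by 56 mm (y) by 60 mm high, with upright tool handles reaching 130 mm above the bench. Origin under its centre. Do not bump it.
- disc: Bystander: loose brass disc with a small hole, 70 mm across, 8 mm thick, flat on the bench. Origin at its underside's centre.
- block: Bystander: steel block 75 x 50 x 25 mm high. Origin at its underside's centre.
- hammer: Bystander: hammer lying at the far left, about 260 mm long, along its x. Leave alone.
- driver: Bystander: screwdriver about 200 mm long lying close to the robot, along its x. Leave alone.
- oil: Bystander: white oil bottle with a black cap, 52 mm across, 120 mm high, beyond the rack. Origin at its underside's centre.
- bolt: Bystander: bolt standing on its hexagon head, 21 mm across, 42 mm high. Origin at its underside's centre.
There are look-alikes about, which are no part of the job. There is more than one size of the hub; the one meant has the size given above.

How it is judged:
By the outcome, as a careful person would: the job done as asked, in the order asked, and still so for the second after the job is handed in, while the arm keeps its last pose, push and grip.
It also fails if it takes over 66 s, if anything falls off the work surface, if the arm or the gripper's body presses on something with over 40 N, if the wrist force passes 120 N, or if a joint passes its speed limit or range.

### The arm

A 7-joint arm with a two-finger parallel gripper is mounted at the origin on the work surface. World frame = base frame: x ahead of the robot, y to its left, z up, the work surface at z = 0. Lengths are in mm, angles in degrees, forces in N, time in s.
With the tool pointing down it reaches from about 425 to 875 mm from the base axis. Payload 8.4 kg.
Tool frame: the origin (TCP) lies midway between the tips of the shut fingers; the grasp point (between the pads) lies 19 mm behind it; z points along the fingers, y is the line along which they close (so a half turn about z gives the same grasp; the last joint's range is limited). The gripper opens to 85 mm and grips with 20 to 120 N. Pads are 22 mm wide; open, the fingers measure 114 mm over their backs; the gripper's body (76 mm by 85 mm) begins 54 mm behind the grasp point. The pads swing forward as they close: fully open they stand 13 mm farther back than shut.
Start: joints at [-72.204, 19.091, 2.286, 83.961, -0.768, 76.965, -3.352], TCP at [258.975, 596.151, 231.308] pointing down, gripper open.
Joint ranges: [-147.57, 147.57], [-21.85, 119.76], [-74.77, 79.35], [14.55, 137.4], [-85.83, 265.84], [4.83, 119.75], [-152.11, 152.11]. Speed limits (degrees/s): [127.2, 127.2, 159.86, 159.86, 180, 180, 180].

### API

Orientations are given as [roll, pitch, yaw] about the fixed x, y, z axes, in that order (R = Rz(yaw) Ry(pitch) Rx(roll)).
In Python, from station import r gives the robot as it stands.
- The arm moves only by the shell command python3 -m pendant 'ROWS' [OPENING] [FORCE]. ROWS is JSON, one flat list of numbers, 4 for each row, row after row: the shift along the tool's x, y, z in cm, then the turn about the tool's z in degrees. A call has 1 to 20 rows; each row shifts and turns the commanded pose from where the row before left it, along the tool's axes as they then stand; what a row does not reach is not made up. A row lasts 1/12 s, in which the tool goes at most 41.7 mm and 7.16 degrees, less where a joint would pass 70% of its speed; a pose out of reach is approached as far as the arm can. A call with a gripper value outside its range is refused whole. OPENING is the closure, from 0 (fully open) to 1 (shut), set as the call begins (- or left out, the last holds). The fingers move at their own pace and stop on an object; FORCE is the grip in N (left out, the last holds). Time passes only in rows, so rows that do not move let the fingers close. It gives the time, the measured TCP pose, the force, the opening and the grip force at its end, in the units of the state.
- r.observe(): the state, without advancing time (a new reading comes with each control period).
- r.capture(name): name is "scene" or "top"; returns the picture (384x512x3 uint8, blue, green, red); there is no depth.
- r.camera_model(name): a dict with "fx", "fy", "cx", "cy" (pixels), "k1" (the pictures are not rectified: a ray, as slopes to the right and down, at radius r is drawn at 1 + k1 r^2 times it, then the intrinsics apply), "rvec" (rotation vector, rad) and "tvec" (3), from world to camera coordinates, as OpenCV has them. Camera axes: x right, y down, z forward; pixel columns grow to the right and rows downward; lengths in mm; the calibration is good to about 2 mm. A picture is of the moment at which its call begins. camera_model takes no time and is no camera call.
- r.finish_job(): hands the job in; it is judged then, once.
The state is a dict: "clock": time; "q": joint angles; "dq": joint speeds; "tau": joint torques, N m; "position": TCP position; "tool_rot": TCP orientation; "ft_force": force on the tool from outside, world axes, zero at the start; "torque": the same for the moment, N m; "gripper_width": opening from 0.0 (shut) to 1.0 (fully open); "grip_force": force on a finger pad.
Only numpy, scipy, OpenCV 4.12 (cv2) and the standard library are available. Lean on these libraries where they do the work, as an engineer would, in place of code of your own. Each camera call takes 0.05 s, during which the arm holds its last target. There are 200 camera calls.

## Working session

There is one attempt and no reset: what is moved stays moved. The work goes in short steps, Python scripts to look and compute and a shell command to move; the robot and the scene stay as the last step left them, time stands still between calls to the robot, and variables do not carry over. Pictures are saved under pics/ and viewed, at most 10 in all, crops included, and the job is handed in when it is done.

```bash
ls; mkdir -p pics; python3 - <<'E'
from station import r
import cv2,numpy as np
for n in("scene","top"):
    im=r.capture(n); cv2.imwrite(f"pics/{n}0.png",im)
    print(n,r.camera_model(n))
print(r.observe())
E
```

```text
pics
scene {'fx': 440.96696242652865, 'fy': 440.96696242652865, 'cx': 249.3934165557546, 'cy': 194.79467593652177, 'k1': -0.10023383060903569, 'rvec': array([ 1.52104516,  1.75089394, -0.91725109]), 'tvec': array([ -34.2505894 , -217.85329221, 1588.56460749])}
top {'fx': 491.1590708407319, 'fy': 491.1590708407319, 'cx': 255.3849933129645, 'cy': 200.5632822574321, 'k1': -0.19043373626002158, 'rvec': array([ 2.05657547, -2.17321055,  0.21373604]), 'tvec': array([ 147.49653434,  548.32695599, 1462.55319964])}
{'clock': 0.1, 'q': array([-72.20397554,  19.1277723 ,   2.28470619,  84.00676486,
        -0.76699   ,  76.96552622,  -3.3508912 ]), 'dq': array([ 0.07218901, -0.12899866, -0.01625919, -0.0641453 ,  0.01810117,
        0.11578321,  0.08329622]), 'tau': array([ 4.06113948e-03, -6.60014820e+01,  1.36980839e+00, -4.06469321e+01,
        1.70128379e-02,  9.03056643e-03, -7.69389817e-05]), 'position': array([258.83862447, 595.78357481, 230.5029389 ]), 'tool_rot': array([-1.79915410e+02,  6.45133726e-03,  1.56520296e+02]), 'ft_force': array([-0.39584309, -0.03931905, -0.27429807]), 'torque': array([ 0.02033195, -0.07151361,  0.00091423]), 'grip_force': 0.0, 'gripper_width': 0.9984250739085462}
```

View pics/scene0.png

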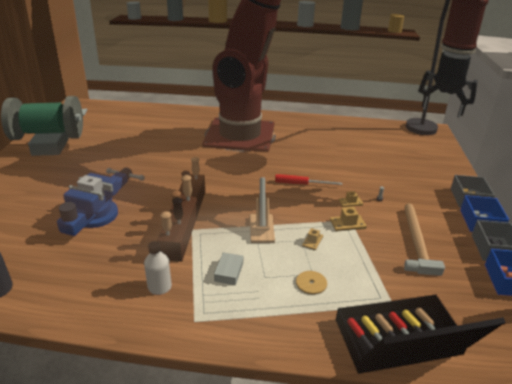

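View pics/top0.png

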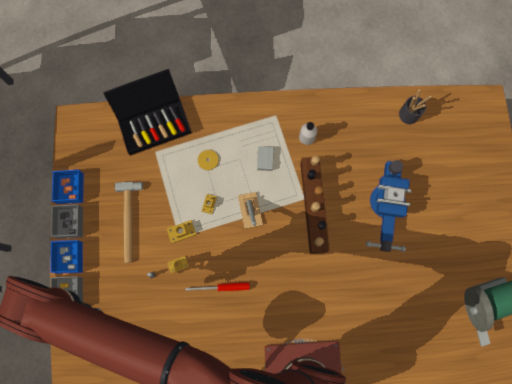

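The scene view shows the pin on its rest at (262,205), the vice at (95,195), the rack at (180,215), and three brass hubs at (349,218), (313,238) and (352,198). In the top view the hubs are at (182,231), (209,203) and (178,264), the pin is at (251,208) and the socket block at (395,195). Next I enlarge these areas and measure them.

```bash
cat > h.py <<'E'
import numpy as np,cv2
from station import r
from scipy.spatial.transform import Rotation as Ro
C={}
for n in("scene","top"):
    m=r.camera_model(n); R=cv2.Rodrigues(np.array(m["rvec"]))[0]; t=np.array(m["tvec"]); C[n]=(m,R,t)
def proj(n,P):
    m,R,t=C[n]; c=np.atleast_2d(P)@R.T+t; s=c[:,:2]/c[:,2:]; s=s*(1+m["k1"]*(s**2).sum(1,keepdims=True))
    return s*[m["fx"],m["fy"]]+[m["cx"],m["cy"]]
def ray(n,uv):
    m,R,t=C[n]; d=(np.atleast_2d(uv)-[m["cx"],m["cy"]])/[m["fx"],m["fy"]]; s=d.copy()
    for _ in range(20): s=d/(1+m["k1"]*(s**2).sum(1,keepdims=True))
    v=np.c_[s,np.ones(len(s))]@R; return -R.T@t, v/np.linalg.norm(v,axis=1,keepdims=True)
def onz(n,uv,z):
    o,v=ray(n,uv); return o+v*((z-o[2])/v[:,2:])
def tri(us,ut):
    o1,v1=ray("scene",us);o2,v2=ray("top",ut);v1=v1[0];v2=v2[0]
    s=np.linalg.lstsq(np.c_[v1,-v2],o2-o1,rcond=None)[0]; a=o1+s[0]*v1;b=o2+s[1]*v2
    return (a+b)/2,np.linalg.norm(a-b)
E
python3 - <<'E'
from h import *
a=cv2.imread("pics/top0.png");b=cv2.imread("pics/scene0.png")
def crop(im,x,y,w,h,k): return cv2.resize(im[y:y+h,x:x+w],None,fx=k,fy=k,interpolation=cv2.INTER_CUBIC)
# 800x600: left top hubs (160..220,190..275), pin ; 
A=crop(a,160,185,110,90,4)      #440x360
B=crop(a,365,155,55,100,3.6)    #198x360
D=crop(b,240,165,140,90,2.6)    #364x234
E_=crop(b,50,160,100,90,2.6)    #260x234
o=np.zeros((600,800,3),np.uint8)
for im,x,y in((A,0,0),(B,450,0),(D,0,364),(E_,400,364)): o[y:y+im.shape[0],x:x+im.shape[1]]=im[:600-y]
cv2.imwrite("pics/c1.png",o)
hs=cv2.cvtColor(a,cv2.COLOR_BGR2HSV)
m=cv2.inRange(hs,(18,120,90),(34,255,255)); m[:, :150]=0;m[:185]=0; m[290:]=0
for c in cv2.findContours(m,cv2.RETR_EXTERNAL,cv2.CHAIN_APPROX_NONE)[0]:
    if cv2.contourArea(c)>25:
        p=onz("top",c[:,0].astype(float),5)[:,:2].astype(np.float32); print(c[:,0].mean(0),cv2.contourArea(c),cv2.minAreaRect(p))
E
```

```text
[177.46428571 264.08928571] 214.0 ((375.931640625, 372.5320129394531), (38.94121551513672, 61.99263381958008), 16.943647384643555)
[180.7012987  231.32467532] 395.5 ((480.0951843261719, 358.4049987792969), (53.039581298828125, 87.52534484863281), 16.477325439453125)
[208.92307692 203.51923077] 172.0 ((564.5099487304688, 265.7975769042969), (35.01852035522461, 59.009071350097656), 72.25366973876953)
```

View pics/c1.png

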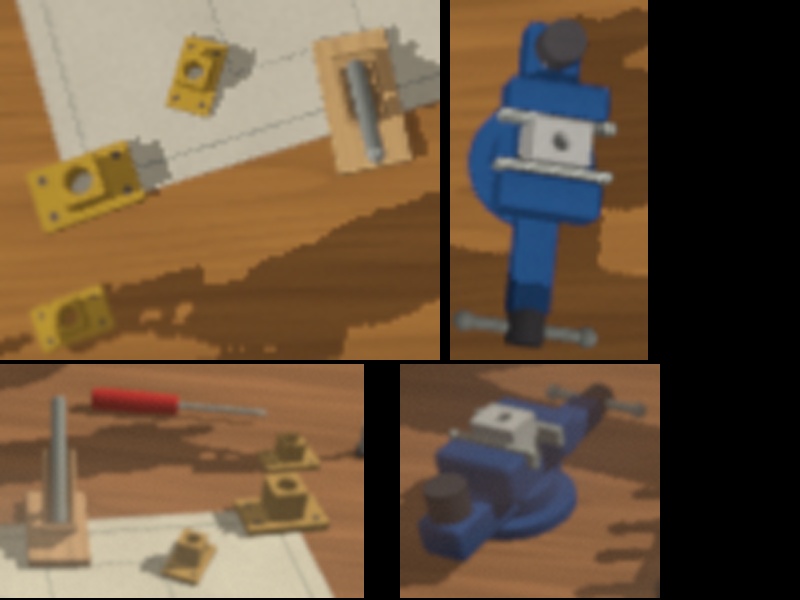

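Crop shows hub candidates in the top view: A (181,231) about 87x53 mm, B (209,203) about 59x35 mm, and C (178,264) about 62x39 mm. A is the one meant, since only its flange fits 84x50; it is also clearly the largest in the crop. The pin's upper end is at about (254,224) in the top view, and the socket hole at about (396,194).

```bash
cat > m.py <<'E'
from h import *
a=cv2.imread("pics/top0.png");b=cv2.imread("pics/scene0.png")
def un(x,y,x0,y0,X,Y,k): return np.array([(X-x0+.5)/k-.5+x,(Y-y0+.5)/k-.5+y])
T=lambda X,Y:un(160,185,0,0,X,Y,4); V=lambda X,Y:un(365,155,450,0,X,Y,3.6)
S=lambda X,Y:un(240,165,0,364,X,Y,2.6); W=lambda X,Y:un(50,160,400,364,X,Y,2.6)
print("hub bore top z44",onz("top",T(80,181),44),"scene",onz("scene",S(288,484),44),tri(S(288,484),T(80,181)))
print("socket",onz("top",V(561,142),110),onz("scene",W(504,418),110),tri(W(504,418),V(561,142)))
j=[onz("top",V(*p),95)[0] for p in((498,115),(613,128),(495,163),(610,177))]
for p,q in((0,1),(2,3)): d=j[p]-j[q]; print("jaw len,dir(y)",np.linalg.norm(d),np.degrees(np.arctan2(d[1],d[0]))-90)
blk=[onz("top",V(*p),110)[0] for p in((527,114),(594,122),(590,168),(521,161))]
print("blk",np.mean(blk,0),[np.round((q-p)[:2]) for p,q in zip(blk,blk[1:]+blk[:1])])
# pin mask: grey
for n,im,box in(("top",a,(238,196,262,228)),("scene",b,(254,172,272,226))):
    hs=cv2.cvtColor(im,cv2.COLOR_BGR2HSV); m=(hs[...,1]<75)&(hs[...,2]>60); k=np.zeros_like(m); x0,y0,x1,y1=box; k[y0:y1,x0:x1]=1; m&=k
    nn,l,st,ce=cv2.connectedComponentsWithStats(m.astype(np.uint8)); i=1+np.argmax(st[1:,4]); ys,xs=np.where(l==i)
    p=np.c_[xs,ys].astype(float);c=p.mean(0);d=np.linalg.svd(p-c)[2][0]; s=(p-c)@d; print(n,len(p),c,d,c+d*s.min(),c+d*s.max(),"w",len(p)/(np.ptp(s)))
    for row in m[y0:y1,x0:x1].astype(int)[::2]: print("".join(map(str,row)))
e=tri(S(58,398),T(375,157));f=tri(S(60,520),T(357,68)); print("pin ends",e,f,np.linalg.norm(e[0]-f[0]))
E
python3 m.py
```

```text
hub bore top z44 [[478.5649544  356.28668026  44.        ]] scene [[482.19093297 359.29703276  44.        ]] (array([479.03974286, 358.2431737 ,  41.61727231]), np.float64(3.1473666304404184))
socket [[ 540.94221623 -307.5927584   110.        ]] [[ 547.57403893 -305.41109906  110.        ]] (array([ 541.73506493, -308.78948713,  106.08395736]), np.float64(0.025522392667593888))
jaw len,dir(y) 101.08116294033606 -9.492794030732867
jaw len,dir(y) 100.5394889137645 -10.120746481842176
blk [ 541.7764744  -305.17914799  110.        ] [array([-10., -58.]), array([-39.,   8.]), array([ 9., 59.]), array([ 40., -10.])]
top 117 [250.76068376 212.24786325] [0.21959701 0.97559067] [248.00361277 199.9991868 ] [253.64886971 225.07903639] w 4.551227782852051
000000000000000000011111
000000000000000000001111
100000000011000000001111
100000000111100000001111
110000000111110000000111
110000000111110000000111
110000000011111000000011
111000000011111000000011
111000000001111100000000
111100000001111100000000
111100000000111100000000
111100000000111110000000
000000000000011110000000
000000000000011111000
[... 198 characters left out ...]
000000000000
000000000000000000
000000000000000000
000000011110000000
000000111110000000
000000111110000000
000000111110000000
000000111110000000
000000111110000000
000000111110000000
000000111110000000
000000111111000000
000000111111000000
000000111111000000
000001111111000000
000001111111000000
000000111111000000
000000111111000000
000000111111000000
000000111111000000
000000111111000000
000000111111000000
000000111111000000
000001111111000000
000001111111000000
000000111111000000
000000111111000000
pin ends (array([473.94586094, 126.65502678, 115.61824232]), np.float64(0.93950924979284)) (array([558.27377137, 138.81613312,  31.1343124 ]), np.float64(2.6097809007850175)) 119.98593001318953
```

```bash
cat >> h.py <<'E'
def go(x,y,z,yaw=None):
    s=r.observe(); R=Ro.from_euler("xyz",s["tool_rot"],degrees=True); p=s["position"]
    w=s["tool_rot"][2]; t=0 if yaw is None else (w-yaw+180)%360-180
    R2=R*Ro.from_euler("z",t,degrees=True); d=np.array([x,y,z])-p
    print("p",p.round(1),"rot",s["tool_rot"].round(2),"| after turn",round(t,2),"shift cm",(R2.inv().apply(d)/10).round(2),"unturned",(R.inv().apply(d)/10).round(2))
E
python3 - <<'E'
from h import *
e=tri([262.1,178.4],[253.5,224.4])[0];f=tri([262.45,225],[248.2,200.9])[0]
print(e,f,(e+f)/2,np.degrees(np.arctan2(f[1]-e[1],f[0]-e[0])))
# plane intersection axis
def pl(n,a,b):
    o,v=ray(n,np.array([a,b])); nn=np.cross(v[0],v[1]);nn/=np.linalg.norm(nn); return nn,nn@o
n1,d1=pl("scene",[262.1,178.],[262.46,225.]);n2,d2=pl("top",[248.0,200.],[253.65,225.1])
L=np.cross(n1,n2);L/=np.linalg.norm(L); print("dir",L,"slope",np.degrees(np.arcsin(L[2])),"yaw",np.degrees(np.arctan(L[1]/L[0])))
print("at z=74",np.linalg.solve(np.array([n1,n2,[0,0,1]]),[d1,d2,74]))
# rest base outline yaw
a=cv2.imread("pics/top0.png")
def T(X,Y): return np.array([(X+.5)/4-.5+160,(Y+.5)/4-.5+185])
for z,p,q in((5,(313,42),(335,172)),(5,(390,30),(411,160))):
    d=(onz("top",T(*p),z)-onz("top",T(*q),z))[0]; print("rest edge",np.linalg.norm(d),np.degrees(np.arctan2(d[1],d[0])))
print("rack ends",onz("top",[[315,157],[319,251],[310,205]],60))
go(490.5,129,200,188.2)
E
```

```text
[472.74668225 126.62513933 113.02311771] [560.63635175 139.52534053  31.96055391] [516.691517   133.07523993  72.49183581] 8.350092238992184
dir [ 0.76320372  0.11134407 -0.6364924 ] slope -39.53076117078767 yaw 8.300344841513962
at z=74 [511.54864289 132.36250638  74.        ]
rest edge 106.73174808201424 6.650658601349643
rest edge 106.6857467603999 5.795891168910344
rack ends [[684.16508125 -78.11164543  60.        ]
 [388.14395892 -67.02220575  60.        ]
 [531.44378958 -50.22557268  60.        ]]
p [258.8 595.8 230.5] rot [-1.7992e+02  1.0000e-02  1.5652e+02] | after turn -31.68 shift cm [-16.27 -49.5    3.1 ] unturned [-39.85 -33.58   3.1 ]
```

```bash
python3 -m pendant '[0,0,0,-6.2,0,0,0,-6.2,0,0,0,-6.2,0,0,0,-6.2,0,0,0,-6.2,-1.29,-3.79,0.2,0,-1.29,-3.79,0.2,0,-1.29,-3.79,0.2,0,-1.29,-3.79,0.2,0,-1.29,-3.79,0.2,0,-1.29,-3.79,0.2,0,-1.29,-3.79,0.2,0,-1.29,-3.79,0.2,0,-1.29,-3.79,0.2,0,-1.29,-3.79,0.2,0,-1.29,-3.79,0.2,0,-1.29,-3.79,0.2,0,-1.29,-3.79,0.2,0,0,0,0,0]' 0; python3 -c "
from h import *
go(489.5,129.4,80,187.5)"
```

```text
clock: 1.68
position: [492.2, 121.2, 205.1]
tool_rot: [-179.8, 0.0, -173.1]
ft_force: [-0.3, -0.7, 0.1]
gripper_width: 1.0
grip_force: 0.0
p [492.2 121.2 205.1] rot [-1.7984e+02  3.0000e-02 -1.7305e+02] | after turn -0.55 shift cm [ 0.17  0.88 12.5 ] unturned [ 0.18  0.88 12.5 ]
```

```bash
python3 -m pendant '[0.17,0.88,2,-0.55,0,0,3,0,0,0,3,0,0,0,3,0,0,0,1,0,0,0,0,0,0,0,0,0,0,0,0,0]'; python3 - <<'E'
from h import *
go(489.5,129.4,80,187.5)
a=r.capture("scene");b=r.capture("top")
o=np.zeros((600,800,3),np.uint8)
o[:600,:400]=cv2.resize(a[130:280,210:310],(400,600),interpolation=cv2.INTER_CUBIC);o[:600,400:]=cv2.resize(b[150:300,200:300],(400,600),interpolation=cv2.INTER_CUBIC)
cv2.imwrite("pics/c2.png",o)
E
```

```text
clock: 2.35
position: [488.0, 138.6, 87.0]
tool_rot: [180.0, 0.1, -171.9]
ft_force: [0.3, 0.7, -0.6]
gripper_width: 1.003
grip_force: 0.0
p [488.  138.6  87. ] rot [ 1.7997e+02  1.2000e-01 -1.7194e+02] | after turn 0.56 shift cm [-0.03 -0.93  0.7 ] unturned [-0.02 -0.93  0.7 ]
```

View pics/c2.png

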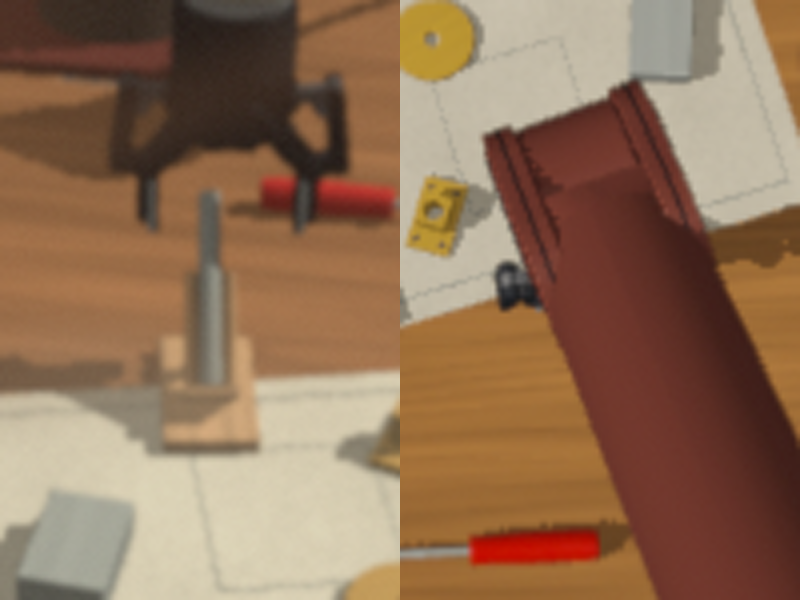

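The crop shows the fingers straddling the pin, at x≈150 and 303 against the pin at 210. That is about 9 mm too far to the left, matching the readback, since the previous reading was still lagging. I correct that, then close at low force.

```bash
python3 -m pendant '[0,-0.5,0.3,0.5,0,-0.43,0.4,0,0,0,0,0,0,0,0,0,0,0,0,0,0,0,0,0]'; python3 -m pendant '[0,0,0,0,0,0,0,0,0,0,0,0,0,0,0,0,0,0,0,0,0,0,0,0,0,0,0,0,0,0,0,0]' 1 25; python3 -c "
from h import *
go(489.5,129.4,80,187.5)"
```

```text
clock: 2.95
position: [488.1, 129.0, 78.4]
tool_rot: [180.0, -0.0, -172.4]
ft_force: [-0.2, -0.1, 0.0]
gripper_width: 0.998
grip_force: 0.0
clock: 3.62
position: [488.1, 128.9, 78.4]
tool_rot: [-180.0, -0.0, -172.4]
ft_force: [-0.1, -0.4, 0.8]
gripper_width: 0.158
grip_force: 24.3
p [488.1 128.9  78.4] rot [-180.     -0.   -172.43] | after turn 0.07 shift cm [-0.14  0.04 -0.16] unturned [-0.14  0.04 -0.16]
```

```bash
python3 -m pendant '[-0.3,0,-0.3,0,-0.3,0,-0.3,0,-0.33,0,-0.27,0,-0.33,0,-0.27,0,-0.35,0,-0.24,0,-0.35,0,-0.24,0,-0.37,0,-0.2,0,-0.37,0,-0.2,0,0,0,0,0,0,0,0,0]'; python3 - <<'E'
from h import *
go(488.1,128.9,78.4)
a=r.capture("scene");b=r.capture("top")
o=np.zeros((600,800,3),np.uint8)
o[:600,:400]=cv2.resize(a[130:280,210:310],(400,600),interpolation=cv2.INTER_CUBIC);o[:600,400:]=cv2.resize(b[150:300,200:300],(400,600),interpolation=cv2.INTER_CUBIC)
cv2.imwrite("pics/c3.png",o)
E
```

```text
clock: 4.45
position: [514.7, 132.6, 99.0]
tool_rot: [180.0, -0.1, -172.4]
ft_force: [-6.6, -1.4, 5.2]
gripper_width: 0.155
grip_force: 25.0
p [514.7 132.6  99. ] rot [ 1.7999e+02 -7.0000e-02 -1.7243e+02] | after turn 0 shift cm [ 2.68 -0.01  2.07] unturned [ 2.68 -0.01  2.07]
```

View pics/c3.png

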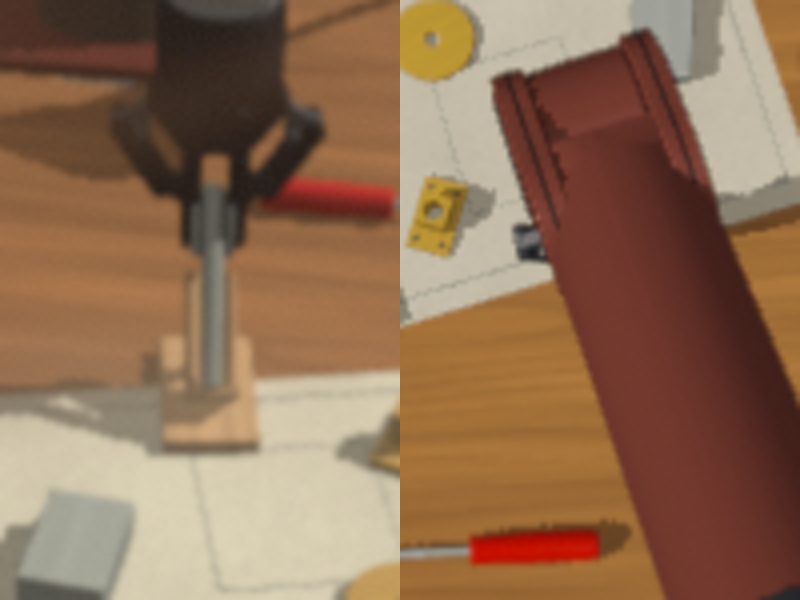

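The pin is pivoting in the pads: its lower end is still at the stop, at (213,385) in the crop, and the forces are small. I carry on along the arc.

```bash
python3 -m pendant '[-0.37,0,-0.2,0,-0.37,0,-0.2,0,-0.39,0,-0.17,0,-0.39,0,-0.16,0,-0.4,0,-0.12,0,-0.4,0,-0.11,0,-0.41,0,-0.08,0,-0.41,0,-0.07,0,-0.41,0,-0.05,0,-0.41,0,-0.05,0,0,0,0,0,0,0,0,0]'; python3 - <<'E'
from h import *
go(488.1,128.9,78.4)
a=r.capture("scene");b=r.capture("top")
o=np.zeros((600,800,3),np.uint8)
o[:600,:400]=cv2.resize(a[130:280,210:310],(400,600),interpolation=cv2.INTER_CUBIC);o[:600,400:]=cv2.resize(b[150:300,200:300],(400,600),interpolation=cv2.INTER_CUBIC)
cv2.imwrite("pics/c4.png",o)
E
```

```text
clock: 5.55
position: [555.1, 138.0, 111.7]
tool_rot: [180.0, 0.1, -172.4]
ft_force: [-3.0, -0.7, 7.2]
gripper_width: 0.152
grip_force: 24.7
p [555.1 138.  111.7] rot [ 1.7998e+02  7.0000e-02 -1.7243e+02] | after turn 0 shift cm [ 6.76 -0.02  3.32] unturned [ 6.76 -0.02  3.32]
```

```bash
python3 -m pendant '[0,0,-0.5,0,0,0,-1.5,0,0,0,-2,0,0,0,-1.2,7,0,0,-1.2,7,0,0,-1.2,7,0,0,-1.2,7,0,0,-1.2,7,0,0,-1.2,7,0,0,-1.2,7,0,0,-1.2,7,0,0,-1.2,7,0,0,-1.2,7,0,0,-1.2,7,0,0,-1.2,7,0,0,0,7,0,0,0,7]' - 40; python3 -m pendant '[0,0,0,0,0,0,0,0,0,0,0,0]'; python3 - <<'E'
from h import *
s=r.observe(); go(541.5,-307.5,s["position"][2],90)
for n in C: print(n,-C[n][1].T@C[n][2])
a=r.capture("scene");b=r.capture("top")
p=s["position"]; print(proj("scene",[p+[0,0,19],p+[0,0,44],p-[0,0,80]]))
o=np.zeros((600,800,3),np.uint8)
o[:600,:400]=cv2.resize(a[80:230,210:310],(400,600),interpolation=cv2.INTER_CUBIC);o[:600,400:]=cv2.resize(b[150:300,200:300],(400,600),interpolation=cv2.INTER_CUBIC)
cv2.imwrite("pics/c5.png",o)
E
```

```text
clock: 7.07
position: [555.0, 137.8, 296.0]
tool_rot: [179.9, -0.0, 89.2]
ft_force: [-0.1, 0.4, -2.1]
gripper_width: 0.152
grip_force: 39.0
clock: 7.32
position: [554.3, 137.7, 294.7]
tool_rot: [180.0, 0.0, 89.8]
ft_force: [0.3, -0.2, -1.6]
gripper_width: 0.153
grip_force: 39.0
p [554.3 137.7 294.7] rot [1.7999e+02 1.0000e-02 8.9810e+01] | after turn -0.19 shift cm [-4.452e+01 -1.280e+00  1.000e-02] unturned [-4.452e+01 -1.130e+00  1.000e-02]
scene [1428.05246314  206.08373198  700.26161531]
top [ 252.44844673  125.78479204 1543.34944452]
[[266.69217021 118.80851253]
 [267.17314034 107.91898522]
 [264.89387627 159.17719262]]
```

View pics/c5.png

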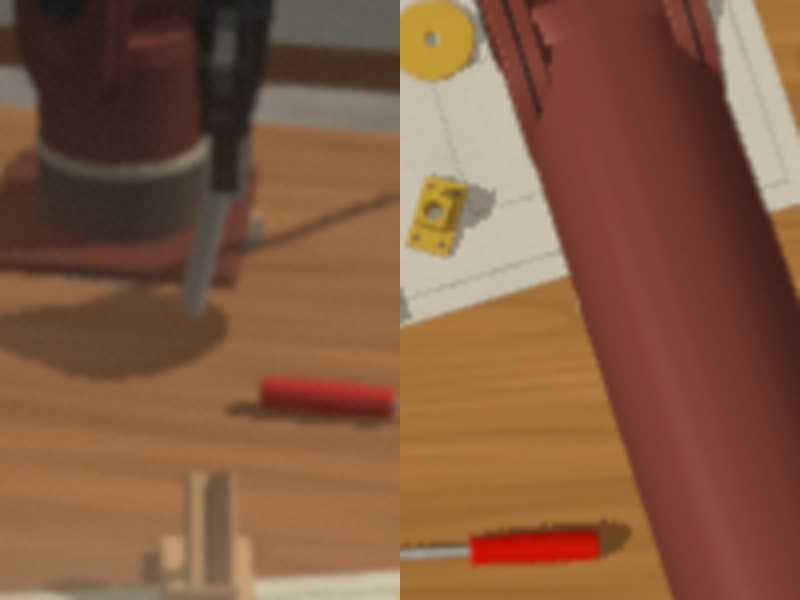

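The crop shows the pin still leaning: its bottom is at (258,157.5) full-frame against (265,159) expected if vertical. That is about 9° with the bottom towards −y, so I can right it in the socket's mouth. I carry it over the rack at this height.

```bash
python3 -m pendant '[-2,-0.1,0,0,-3.4,-0.1,0,0,-3.4,-0.1,0,0,-3.4,-0.1,0,0,-3.4,-0.1,0,0,-3.4,-0.1,0,0,-3.4,-0.1,0,0,-3.4,-0.1,0,0,-3.4,-0.1,0,0,-3.4,-0.1,0,0,-3.4,-0.1,0,0,-3.4,-0.1,0,0,-3,-0.1,0,0,0,0,0,0,0,0,0,0,0,0,0,0,0,0,0,0]'; python3 -c "
from h import *
s=r.observe(); go(541.5,-291.5,210,90)"
```

```text
clock: 8.83
position: [538.5, -284.8, 294.5]
tool_rot: [-180.0, -0.0, 89.7]
ft_force: [-0.4, 0.7, -1.1]
gripper_width: 0.15
grip_force: 39.1
p [ 538.5 -284.8  294.5] rot [-1.800e+02 -4.000e-02  8.972e+01] | after turn -0.28 shift cm [-0.68  0.3   8.45] unturned [-0.68  0.3   8.45]
```

```bash
python3 -m pendant '[-0.3,0.15,2.1,0,-0.38,0.15,2.1,0,0,0,2.1,0,0,0,2.1,0,0,0,0,0,0,0,0,0,0,0,0,0]' - 25; python3 - <<'E'
from h import *
s=r.observe(); go(541.5,-291.5,210,90)
a=r.capture("scene"); b=r.capture("top"); cv2.imwrite("pics/s6.png",a)
o=np.zeros((600,800,3),np.uint8)
o[:600]=cv2.resize(a[95:215,20:180],(800,600),interpolation=cv2.INTER_CUBIC)
o[:300,500:]=cv2.resize(b[130:230,340:440],(300,300),interpolation=cv2.INTER_CUBIC)
cv2.imwrite("pics/c6.png",o)
E
```

```text
clock: 9.42
position: [541.7, -292.6, 212.0]
tool_rot: [179.9, 0.0, 89.6]
ft_force: [-0.0, 0.6, -0.8]
gripper_width: 0.151
grip_force: 39.1
p [ 541.7 -292.6  212. ] rot [1.7992e+02 2.0000e-02 8.9650e+01] | after turn -0.35 shift cm [ 0.11 -0.02  0.2 ] unturned [ 0.11 -0.02  0.2 ]
```

View pics/c6.png

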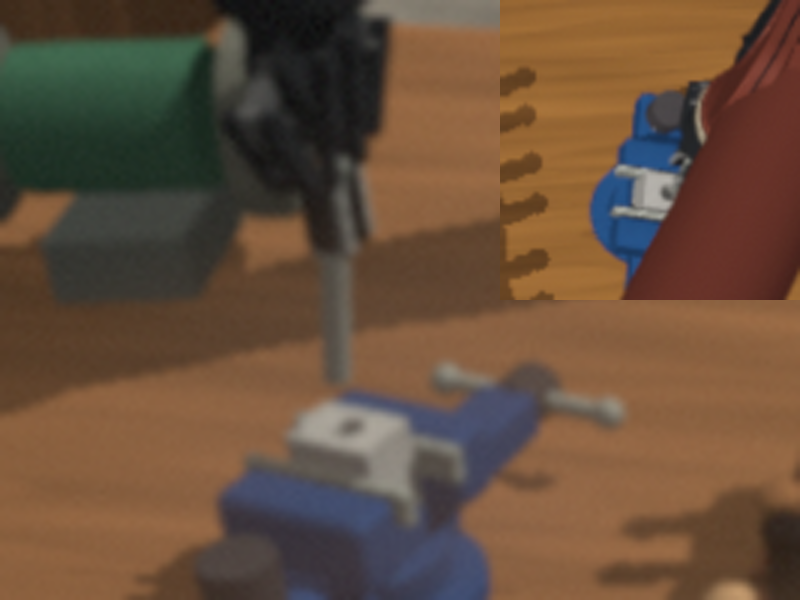

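The scene crop shows the pin at (340,260) down to its bottom at (338,380), looking nearly upright now, above the socket hole at (351,426). I compare these with the projection.

```bash
python3 - <<'E'
from h import *
U=lambda X,Y:np.array([(X+.5)/5-.5+20,(Y+.5)/5-.5+95])
p=r.observe()["position"]; G=p+[0,0,17.5]
for lean in(-5,0,5,10):
    a=np.radians(lean); d=np.array([0,-np.sin(a),-np.cos(a)])
    print(lean,"z",(G+99*d)[2].round(1),proj("scene",[G+30*d,G+99*d,G-26*d]).round(1).tolist())
print("seen",U(339,262),U(338,377),"hole",U(351,426), "top",U(342,160))
print("hole xy",onz("scene",U(351,426),110),"pin bottom",[onz("scene",U(338,377),z)[0].round(1).tolist() for z in(126,132,138)])
a=cv2.imread("pics/s6.png")[145:182,78:100]; print(a.mean(2).astype(int)[::3])
E
```

```text
-5 z 131.2 [[90.0, 148.3], [96.9, 172.8], [84.1, 127.3]]
0 z 130.8 [[89.0, 148.3], [93.8, 172.6], [85.0, 127.3]]
5 z 131.2 [[88.0, 148.2], [90.5, 172.2], [85.9, 127.4]]
10 z 132.3 [[87.0, 148.0], [87.3, 171.6], [86.8, 127.6]]
seen [ 87.4 147. ] [ 87.2 170. ] hole [ 89.8 179.8] top [ 88.  126.6]
hole xy [[ 544.51883641 -306.5030808   110.        ]] pin bottom [[524.4, -319.8, 126.0], [533.9, -314.3, 132.0], [543.3, -308.8, 138.0]]
[[ 97  96  91  81  67  60  56  53  54  61  68  79  87  79  71  67  69  68
   68  68  69  67]
 [ 66  67  65  64  65  67  70  73  78  84  90  91  79  69  66  65  68  68
   68  68  68  68]
 [ 71  69  71  70  70  72  72  73  77  84  90  91  82  73  70  68  69  69
   69  68  68  68]
 [ 69  71  70  70  71  71  73  74  76  83  92  94  82  73  73  72  71  73
   72  72  72  74]
 [ 70  72  72  74  72  73  73  74  77  83  95  94  86  75  72  73  72  72
   74  71  73  72]
 [ 70  70  69  69  71  71  73  76  76  83  94  96  86  78  77  82  85  84
   85  84  87  90]
 [ 80  81  81  82  87  88  87  78  79  84  93 100 101  99  98  99 100  99
   99 100 100 100]
 [ 99  99  97  98  97  95  87  79  79  83  94 100 100  97  98  96  97  97
   97  98  99  99]
 [ 94  95  96  95  96  94  89  79  79  83  91 101 101 100  98  96 100  99
  100 100  99 101]
 [ 95  95  95  94  94  94  94  91  90  90  92  92  92  93  94  95  95  95
   94  95  97  99]
 [102 102 102 101 107 113 123 129 128 123 116 109 105 102  96  95  91  88
   88  87  90  89]
 [108 117 131 144 153 157 160 162 163 160 153 143 139 140 146 152 156 155
  153 146 140 134]
 [124 133 145 155 158 160 160 157 149 137 124 113 118 130 144 157 163 161
  160 153 148 139]]
```

```bash
python3 -m pendant '[0.12,0.1,1,0,0,0,1,0,0,0,0.6,0,0,0,0.2,0,0,0,0.2,0,0,0,0.1,0,0,0,0,0,0,0,0,0,0,0,0,0]' - 20; python3 -c "
from h import *
go(542.5,-291.5,170,90)"
```

```text
clock: 10.27
position: [542.6, -291.8, 179.9]
tool_rot: [179.9, 0.0, 89.6]
ft_force: [5.5, -1.1, -3.0]
gripper_width: 0.151
grip_force: 40.0
p [ 542.6 -291.8  179.9] rot [1.7992e+02 2.0000e-02 8.9590e+01] | after turn -0.41 shift cm [ 0.03 -0.01  0.99] unturned [ 0.03 -0.01  0.99]
```

```bash
python3 -m pendant '[0,0.15,0,0,-0.3,0,0.1,0,-0.3,0,0.1,0,-0.3,0,0.1,0,0,0,0,0,0,0,0,0]'; python3 -c "
from h import *
go(542.5,-307,170,90)"
```

```text
clock: 10.77
position: [543.5, -299.6, 176.2]
tool_rot: [-180.0, -0.1, 89.6]
ft_force: [3.4, 3.5, -0.5]
gripper_width: 0.156
grip_force: 39.5
p [ 543.5 -299.6  176.2] rot [-1.7997e+02 -1.3000e-01  8.9600e+01] | after turn -0.4 shift cm [-0.74 -0.1   0.62] unturned [-0.74 -0.09  0.62]
```

```bash
python3 -m pendant '[-0.2,0.1,0.2,0,-0.2,0,0.2,0,-0.2,0,0.3,0,-0.15,0,0.3,0,0,0,0,0,0,0,0,0]'; python3 -c "
from h import *
go(542.5,-307,140,90)"
```

```text
clock: 11.27
position: [543.9, -307.1, 165.7]
tool_rot: [-179.9, -0.1, 89.6]
ft_force: [2.4, 3.4, -4.5]
gripper_width: 0.151
grip_force: 39.0
p [ 543.9 -307.1  165.7] rot [-1.799e+02 -1.400e-01  8.960e+01] | after turn -0.4 shift cm [ 0.   -0.14  2.57] unturned [-0.   -0.14  2.57]
```

```bash
python3 -m pendant '[0,0.05,0.3,0,-0.05,0.05,0.3,0,0,0,0.3,0,0,0,0.3,0,0,0,0,0,0,0,0,0]'; python3 -c "
from h import *
go(542.5,-307,140,90)"
```

```text
clock: 11.77
position: [544.6, -308.0, 153.8]
tool_rot: [-179.9, -0.1, 89.6]
ft_force: [-0.2, 5.1, -4.1]
gripper_width: 0.156
grip_force: 38.6
p [ 544.6 -308.   153.8] rot [-1.7988e+02 -1.0000e-01  8.9580e+01] | after turn -0.42 shift cm [ 0.1  -0.21  1.38] unturned [ 0.09 -0.21  1.38]
```

```bash
python3 -m pendant '[0.05,0,0.3,0,0,0,0.3,0,0,0,0.3,0,0,0,0.2,0,0,0,0.1,0,0,0,0,0,0,0,0,0]'; python3 -c "
from h import *
go(542.5,-307,140,90)"
```

```text
clock: 12.35
position: [544.9, -308.2, 142.6]
tool_rot: [-180.0, -0.0, 89.6]
ft_force: [-0.5, 5.2, -1.1]
gripper_width: 0.151
grip_force: 39.1
p [ 544.9 -308.2  142.6] rot [-1.7996e+02 -4.0000e-02  8.9560e+01] | after turn -0.44 shift cm [ 0.12 -0.24  0.26] unturned [ 0.11 -0.24  0.26]
```

Nearly down; I push on in 1–2 mm steps until the force rises.

```bash
python3 -m pendant '[0.03,0,0.2,0,0,0,0.15,0,0,0,0.1,0,0,0,0,0,0,0,0,0]'; python3 -m pendant '[0,0,0.15,0,0,0,0.15,0,0,0,0,0,0,0,0,0]'; python3 -c "
from h import *
go(542.5,-307,140,90)"
```

```text
clock: 12.77
position: [545.9, -309.5, 142.1]
tool_rot: [179.8, 0.0, 89.5]
ft_force: [-8.3, 8.1, 30.8]
gripper_width: 0.15
grip_force: 43.6
clock: 13.1
position: [546.3, -310.4, 141.3]
tool_rot: [179.7, 0.1, 89.5]
ft_force: [-12.7, 9.4, 46.9]
gripper_width: 0.151
grip_force: 46.6
p [ 546.3 -310.4  141.3] rot [1.797e+02 9.000e-02 8.951e+01] | after turn -0.49 shift cm [ 0.34 -0.38  0.12] unturned [ 0.34 -0.38  0.12]
```

```bash
python3 -m pendant '[0,0,-0.35,0,0,0,-0.3,0,0,0,0,0,0,0,0,0]'; python3 -m pendant '[0,0,0,0,0,0,0,0,0,0,0,0,0,0,0,0,0,0,0,0,0,0,0,0,0,0,-1,0,0,0,-2,0,0,0,-3.5,0,0,0,-3.5,0,0,0,-3.5,0,0,0,-3.5,0,0,0,0,0]' 0; python3 - <<'E'
from h import *
a=r.capture("scene");b=r.capture("top"); cv2.imwrite("pics/s7.png",a);cv2.imwrite("pics/t7.png",b)
o=np.zeros((600,800,3),np.uint8)
o[:600]=cv2.resize(a[95:215,20:180],(800,600),interpolation=cv2.INTER_CUBIC)
o[:300,500:]=cv2.resize(b[130:230,340:440],(300,300),interpolation=cv2.INTER_CUBIC)
cv2.imwrite("pics/c7.png",o); go(480,357,130,106.5)
E
```

```text
clock: 13.43
position: [545.1, -309.1, 141.8]
tool_rot: [180.0, 0.1, 89.5]
ft_force: [-1.4, -0.9, 5.2]
gripper_width: 0.152
grip_force: 39.7
clock: 14.52
position: [546.8, -309.9, 319.7]
tool_rot: [179.5, 0.2, 89.5]
ft_force: [1.0, -0.8, -0.2]
gripper_width: 0.999
grip_force: 0.0
p [ 545.7 -308.7  313.8] rot [1.7982e+02 7.0000e-02 8.9560e+01] | after turn -16.94 shift cm [65.73 12.56 18.28] unturned [66.53 -7.15 18.28]
```

View pics/c7.png

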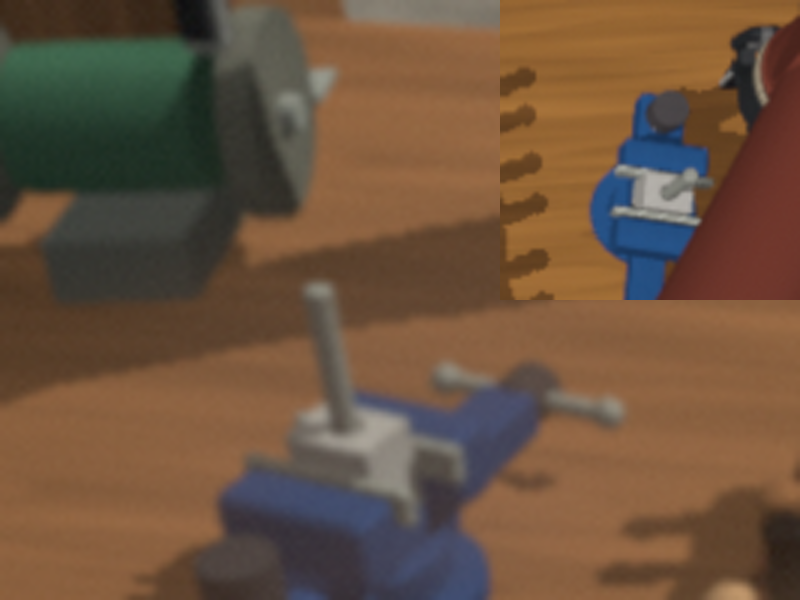

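Top and scene both show the pin standing in the socket: its top is at crop (319,290) and it meets the block at (344,425). I check its height and the hub's yaw, and head for the hub in the meantime.

```bash
python3 -m pendant '[0,0,0,-5.65,0,0,0,-5.65,0,0,0,-5.65,3.87,0.74,0,0,3.87,0.74,0,0,3.87,0.74,0,0,3.87,0.74,0,0,3.87,0.74,0,0,3.87,0.74,0,0,3.87,0.74,0,0,3.87,0.74,0,0,3.87,0.74,0,0,3.87,0.74,0,0,3.87,0.74,0,0,3.87,0.74,0,0,3.87,0.74,0,0,3.87,0.74,0,0,3.87,0.74,0,0,3.87,0.74,0,0,3.87,0.74,0,0]'; python3 -m pendant '[0,0,2,0,0,0,2,0,0,0,0,0,0,0,0,0]'; python3 - <<'E'
from h import *
U=lambda X,Y:np.array([(X+.5)/5-.5+20,(Y+.5)/5-.5+95])
a=r.capture("scene");b=r.capture("top");cv2.imwrite("pics/s8.png",a);cv2.imwrite("pics/t8.png",b)
# pin in top view (clear now)
o=cv2.resize(b[140:240,350:450],(600,600),interpolation=cv2.INTER_CUBIC); cv2.imwrite("pics/c8.png",o)
print("pin top scene @190",onz("scene",U(319,290),190),"expected px",proj("scene",[[545,-308,190],[542,-307,190],[545,-308,110]]),U(319,290))
h=cv2.cvtColor(cv2.imread("pics/top0.png"),cv2.COLOR_BGR2HSV); m=cv2.inRange(h,(18,120,90),(34,255,255));m[:,:160]=0;m[:,200:]=0;m[:215]=0;m[248:]=0
ys,xs=np.where(m); P=onz("top",np.c_[xs,ys].astype(float),10)[:,:2]; q=P-P.mean(0); print("hub PCA",P.mean(0),np.degrees(np.arctan2(*np.linalg.svd(q)[2][0][::-1]))%180)
go(479.5,357,60,106.5)
E
```

```text
clock: 16.28
position: [477.8, 360.0, 310.5]
tool_rot: [-179.9, 0.0, 106.5]
ft_force: [1.3, 0.1, -0.1]
gripper_width: 0.998
grip_force: 0.0
clock: 16.62
position: [478.1, 357.7, 270.2]
tool_rot: [-179.8, 0.1, 106.5]
ft_force: [-0.7, -0.3, 0.5]
gripper_width: 1.002
grip_force: 0.0
pin top scene @190 [[ 547.6470615  -306.93135354  190.        ]] expected px [[ 83.46679684 152.06052646]
 [ 84.376849   151.51609294]
 [ 89.17334224 179.84984677]] [ 83.4 152.6]
hub PCA [478.29680126 358.572929  ] 103.73925617906517
p [479.2 358.1 272.5] rot [ 1.7997e+02 -1.0000e-02  1.0647e+02] | after turn -0.03 shift cm [-1.100e-01 -1.000e-02  2.125e+01] unturned [-1.100e-01 -1.000e-02  2.125e+01]
```

View pics/c8.png

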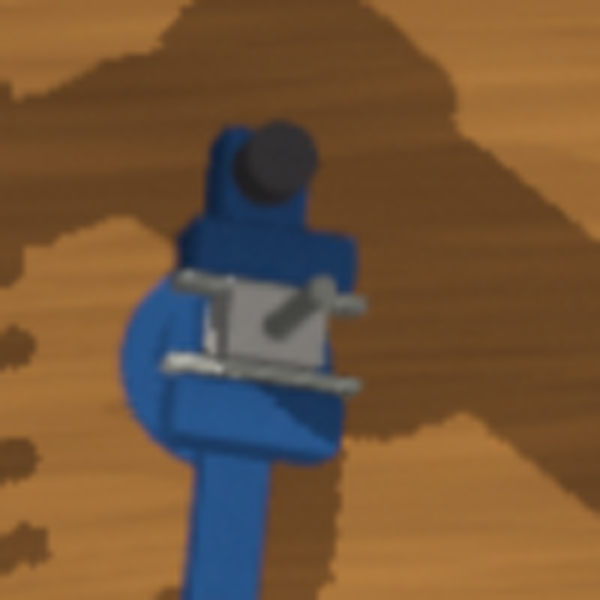

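```bash
python3 -m pendant '[-0.11,0,3.5,1,0,0,3.5,0,0,0,3.5,0,0,0,3.5,0,0,0,3,0,0,0,2,0,0,0,1,0,0,0,0,0,0,0,0,0,0,0,0,0]' 0.3; python3 - <<'E'
from h import *
go(479.5,357,13,105.5)
T=lambda X,Y: np.array([(X+.5)/4-.5+160,(Y+.5)/4-.5+185]); V=lambda X,Y: np.array([(X+.5)/6-.5+350,(Y+.5)/6-.5+140])
P=[onz("top",T(*p),10)[0,:2] for p in((27,178),(128,140),(147,205),(47,232))]
print("flange",np.mean(P,0),[(np.linalg.norm(q-p).round(1),np.degrees(np.arctan2(*(q-p)[::-1])).round(1)) for p,q in zip(P,P[1:]+P[:1])])
for p,q in(((175,278),(365,307)),((165,362),(357,386))):
    d=(onz("top",V(*p),95)-onz("top",V(*q),95))[0]; print("jaw",np.linalg.norm(d),np.degrees(np.arctan2(d[1],d[0])))
print("pin top",onz("top",V(322,288),190))
b=cv2.imread("pics/t8.png"); a=cv2.imread("pics/top0.png")
# bright jaw bar ridge, subpixel per column (both pictures)
g=a.astype(float).mean(2)
for y0,y1 in((181,196),(195,208)):
    for im in(a,b):
        g=im.astype(float).mean(2); c=np.arange(378,411); rows=[]
        for x in c:
            k=g[y0:y1,x]; w=np.clip(k-np.median(k)-15,0,None); rows.append((w*np.arange(y0,y1)).sum()/(w.sum()+1e-9) if w.sum()>30 else np.nan)
        print(np.round(rows,1))
E
```

```text
clock: 17.55
position: [480.4, 358.2, 73.8]
tool_rot: [179.8, -0.1, 105.5]
ft_force: [0.0, 0.5, -0.1]
gripper_width: 0.699
grip_force: 0.0
p [480.4 358.2  73.8] rot [ 1.7984e+02 -8.0000e-02  1.0550e+02] | after turn -0.0 shift cm [-0.1  -0.14  6.08] unturned [-0.1  -0.14  6.08]
flange [477.25769633 355.97273393] [(np.float64(85.8), np.float64(-72.2)), (np.float64(54.4), np.float64(-165.7)), (np.float64(82.0), np.float64(102.3)), (np.float64(46.4), np.float64(18.8))]
jaw 100.52513813883903 78.25791423799116
jaw 100.73235352607767 79.69404929689634
pin top [[ 542.62189483 -308.66338947  190.        ]]
[  nan 186.  185.8 185.9 186.2 186.5 187.2   nan   nan   nan   nan   nan
   nan   nan   nan 189.9 189.6 189.6 190.  190.4 191.4 192.1 192.2 192.2
 192.2 192.2 191.3   nan   nan   nan 190.  190.2 190.3]
[  nan   nan   nan   nan   nan   nan 194.  193.6   nan   nan   nan   nan
   nan   nan   nan   nan 189.5 189.3 189.1 188.8 190.5 194.4 194.4 194.1
 193.8   nan   nan 188.9 189.9 189.7 189.8 190.    nan]
[199.6 199.7 199.6 199.6 199.8 200.1 198.6 198.1 199.9 198.6 196.7 196.3
 196.4 196.4 196.5   nan 198.8 198.9 198.4 198.1 197.7 197.    nan   nan
 196.8   nan 203.4 203.4 203.7 203.6 203.7 203.8   nan]
[199.6 199.7 199.6 199.6 199.8 200.1 198.6 198.4 200.8   nan   nan   nan
 196.3 196.4   nan   nan 198.    nan 198.    nan   nan   nan   nan   nan
   nan   nan   nan 203.5 203.6 203.5 203.5   nan   nan]
```

```bash
python3 -m pendant '[-0.08,0,2,0,0,0,2,0,0,0,1.3,0,0,0,0.7,0,0,0,0,0,0,0,0,0,0,0,0,0]'; python3 -m pendant '[0,0,0,0,0,0,0,0,0,0,0,0,0,0,0,0,0,0,0,0,0,0,0,0,0,0,0,0,0,0,0,0]' 1 70; python3 -c "
from h import *
go(545,-308.7,13,79.3)"
```

```text
clock: 18.13
position: [480.1, 357.2, 12.8]
tool_rot: [179.9, -0.0, 105.5]
ft_force: [0.1, -0.3, -0.1]
gripper_width: 0.7
grip_force: 0.0
clock: 18.8
position: [480.4, 357.3, 12.9]
tool_rot: [179.9, -0.1, 105.5]
ft_force: [1.3, -0.0, 5.3]
gripper_width: 0.386
grip_force: 71.3
p [480.4 357.3  12.9] rot [ 1.7987e+02 -6.0000e-02  1.0551e+02] | after turn 26.21 shift cm [-64.24  18.71  -0.1 ] unturned [-65.9  -11.58  -0.1 ]
```

```bash
python3 -m pendant '[0,0,-1,0,0,0,-2.5,0,0,0,-3.5,4.4,0,0,-3.5,4.4,0,0,-3.5,4.4,0,0,-3.5,4.4,0,0,-3.5,4.4,0,0,-2,4.2,0,0,0,0,0,0,0,0]'; python3 -c "
from h import *
go(545,-308.7,242.9,79.3)"
```

```text
clock: 19.63
position: [479.3, 356.6, 242.2]
tool_rot: [180.0, -0.1, 79.4]
ft_force: [0.2, 0.2, -5.0]
gripper_width: 0.387
grip_force: 70.6
p [479.3 356.6 242.2] rot [ 1.7997e+02 -6.0000e-02  7.9420e+01] | after turn 0.12 shift cm [-64.16  18.81  -0.13] unturned [-64.2   18.68  -0.13]
```

```bash
python3 -m pendant '[-3.56,1.04,0,0,-3.56,1.04,0,0,-3.56,1.04,0,0,-3.56,1.04,0,0,-3.56,1.04,0,0,-3.56,1.04,0,0,-3.56,1.04,0,0,-3.56,1.04,0,0,-3.56,1.04,0,0,-3.56,1.04,0,0,-3.56,1.04,0,0,-3.56,1.04,0,0,-3.56,1.04,0,0,-3.56,1.04,0,0,-3.56,1.04,0,0,-3.56,1.04,0,0,-3.56,1.04,0,0,-3.56,1.04,0,0]'; python3 -m pendant '[0,0,0,0,0,0,0,0,0,0,0,0,0,0,0,0,0,0,0,0]';python3 - <<'E'
from h import *
go(545,-308.7,212.9,79.3)
a=r.capture("scene");b=r.capture("top");cv2.imwrite("pics/s9.png",a);cv2.imwrite("pics/t9.png",b)
p=r.observe()["position"]; z0=p[2]-12.9; R=Ro.from_euler("z",79.4,degrees=True)
K=R.apply([[sx*42,sy*25,0] for sx,sy in((-1,-1),(1,-1),(1,1),(-1,1))])+[p[0],p[1],z0]
print("expected corners underside\n",proj("scene",K).round(1),"\n topface\n",proj("scene",K+[0,0,10]).round(1),"\npin top",proj("scene",[545,-308.7,190]).round(1))
h=cv2.cvtColor(a,cv2.COLOR_BGR2HSV); m=cv2.inRange(h,(15,110,50),(34,255,255)); m[:, :40]=0;m[:,140:]=0;m[:100]=0;m[175:]=0
for c in cv2.findContours(m,cv2.RETR_EXTERNAL,cv2.CHAIN_APPROX_NONE)[0]:
    if cv2.contourArea(c)>40: print(cv2.contourArea(c),cv2.boundingRect(c),c[:,0][c[:,0,0].argmin()],c[:,0][c[:,0,0].argmax()],c[:,0][c[:,0,1].argmax()])
E
```

```text
clock: 21.13
position: [543.4, -308.7, 239.0]
tool_rot: [-179.8, -0.0, 79.5]
ft_force: [1.0, 1.1, -3.6]
gripper_width: 0.385
grip_force: 70.5
clock: 21.55
position: [544.8, -306.0, 240.9]
tool_rot: [-179.9, -0.1, 79.5]
ft_force: [-0.2, 0.6, -3.3]
gripper_width: 0.39
grip_force: 71.1
p [ 544.8 -306.   240.9] rot [-1.7994e+02 -6.0000e-02  7.9480e+01] | after turn 0.18 shift cm [-0.27  0.08  2.8 ] unturned [-0.27  0.08  2.8 ]
expected corners underside
 [[ 60.4 139.8]
 [ 89.7 145.1]
 [101.9 136.1]
 [ 73.3 131.2]] 
 topface
 [[ 59.6 136. ]
 [ 89.  141.2]
 [101.3 132.3]
 [ 72.5 127.5]] 
pin top [[ 83.2 152. ]]
517.5 (61, 118, 42, 28) [ 61 136] [102 137] [ 85 145]
```

```bash
python3 -m pendant '[-0.27,0.05,0.6,0.2,0,0,0.8,0,0,0,0.8,0,0,0,0.5,0,0,0,0,0,0,0,0,0,0,0,0,0,0,0,0,0,0,0,0,0]';python3 - <<'E'
from h import *
go(545,-308.7,212.9,79.3)
a=r.capture("scene");b=r.capture("top");cv2.imwrite("pics/s10.png",a);cv2.imwrite("pics/t10.png",b)
p=r.observe()["position"]; z0=p[2]-12.9; R=Ro.from_euler("z",79.3,degrees=True)
K=R.apply([[sx*42,sy*25,0] for sx,sy in((-1,-1),(1,-1),(1,1),(-1,1))])+[p[0],p[1],z0]
U,T=proj("scene",K),proj("scene",K+[0,0,10]); pp=proj("scene",[545,-308.7,190])
print(U.round(1).tolist(),T.round(1).tolist(),pp)
o=cv2.resize(a[115:205,40:140],(600,540),interpolation=cv2.INTER_CUBIC)
o=np.hstack([o,np.zeros((540,200,3),np.uint8)]); o[:200,600:]=cv2.resize(b[165:215,375:425],(200,200),interpolation=cv2.INTER_CUBIC)
for q,c in((U,(0,0,255)),(T,(0,255,0))): cv2.polylines(o,[np.round((q-[40,115]+.5)*6-.5).astype(int)],True,c,1)
cv2.imwrite("pics/c10.png",o)
E
```

```text
clock: 22.4
position: [544.7, -310.7, 215.0]
tool_rot: [180.0, 0.0, 79.1]
ft_force: [1.1, 0.6, -3.3]
gripper_width: 0.389
grip_force: 71.1
p [ 544.7 -310.7  215. ] rot [1.7997e+02 1.0000e-02 7.9120e+01] | after turn -0.18 shift cm [ 0.2  -0.01  0.21] unturned [ 0.2  -0.01  0.21]
[[61.2, 149.4], [90.0, 155.0], [102.1, 145.7], [73.8, 140.6]] [[60.3, 145.8], [89.3, 151.2], [101.4, 142.1], [73.1, 137.0]] [[ 83.20208191 152.04012289]]
```

View pics/c10.png

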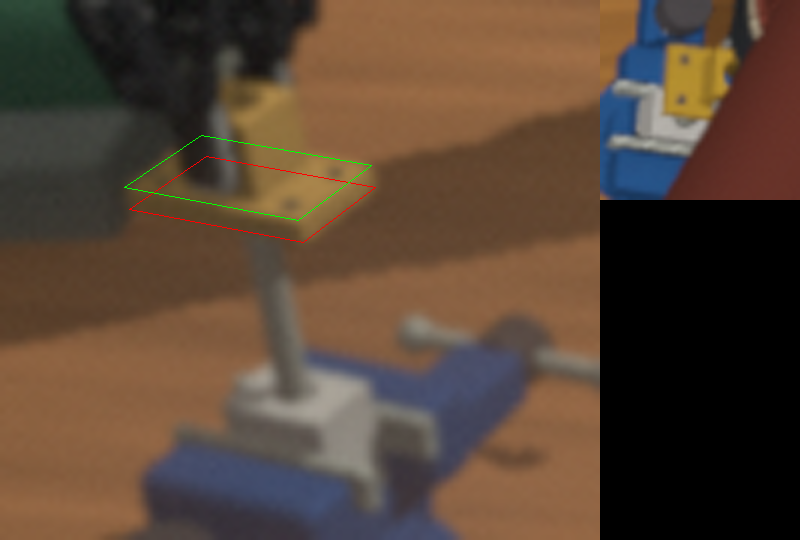

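The last view shows the hub level above the pin, its flange matching the predicted outline. The pin meets the flange's underside near crop (265,243). I do one numeric check of hub against pin in this picture, then trim.

```bash
python3 - <<'E'
from h import *
a=cv2.imread("pics/s10.png"); h=cv2.cvtColor(a,cv2.COLOR_BGR2HSV); S=h[...,1].astype(float)
# pin axis offset
zs=np.linspace(118,188,60); ax=proj("scene",np.c_[np.full(60,545.),np.full(60,-308.7),zs])
for row in range(158,178,2):
    c0=np.interp(-row,-ax[:,1][::-1]*1.0 if 0 else -ax[:,1][::1][::-1][::-1],ax[:,0]) 
    x=np.arange(int(c0)-7,int(c0)+8); v=S[row,x]; bg=np.median(np.r_[v[:3],v[-3:]]); w=np.clip(bg-v-20,0,None)
    print(row,round(c0,1),round((w*x).sum()/max(w.sum(),1),2),end=" | ")
print()
# hub flange silhouette by brass hue/sat/value: horizontal extremes per row
p=np.array([544.7,-310.7,202.1]); R=Ro.from_euler("z",79.1,degrees=True)
K=np.array([[sx*42,sy*25,z] for z in(0,10) for sx in(-1,1) for sy in(-1,1)]); K=R.apply(K)+p
pr=proj("scene",K); hull=cv2.convexHull(pr.astype(np.float32))
im=np.zeros((384*8,512*8),np.uint8); cv2.fillPoly(im,[np.round((hull+.5)*8).astype(int)],255); im=cv2.resize(im,(512,384),interpolation=cv2.INTER_AREA)
for row in range(138,156,2):
    xs=np.where(im[row]>127)[0]; print(row,"pred",xs[0],xs[-1],"sat/val L",[f"{int(h[row,x,0])},{int(S[row,x])},{int(h[row,x,2])}" for x in range(xs[0]-3,xs[0]+4)],"R",[f"{int(h[row,x,0])},{int(S[row,x])},{int(h[row,x,2])}" for x in range(xs[-1]-3,xs[-1]+4)])
E
```

```text
158 84.4 84.01 | 160 84.8 84.64 | 162 85.2 85.16 | 164 85.6 85.57 | 166 86.1 86.05 | 168 86.5 86.45 | 170 86.9 86.91 | 172 87.3 87.83 | 174 87.7 89.93 | 176 88.1 91.26 | 
138 pred 72 78 sat/val L ['15,49,42', '15,55,37', '10,70,33', '10,68,34', '9,50,36', '19,45,45', '12,21,60'] R ['12,21,60', '19,23,89', '20,23,100', '17,52,89', '18,120,83', '18,143,105', '18,142,129']
140 pred 69 89 sat/val L ['19,52,54', '16,84,70', '16,105,78', '15,115,69', '15,96,48', '14,76,37', '13,64,36'] R ['19,141,143', '19,141,143', '19,143,141', '18,140,142', '17,141,143', '16,141,147', '15,141,148']
142 pred 66 100 sat/val L ['20,45,51', '19,65,55', '18,87,70', '18,112,84', '18,129,97', '18,137,99', '18,135,83'] R ['17,139,154', '17,140,158', '17,139,154', '16,137,145', '15,138,129', '14,134,116', '14,137,108']
144 pred 63 101 sat/val L ['23,44,52', '19,62,58', '18,84,67', '20,110,81', '18,126,89', '18,125,90', '19,125,90'] R ['18,139,161', '18,141,155', '19,140,146', '18,137,134', '16,138,116', '14,131,101', '13,130,94']
146 pred 61 101 sat/val L ['21,47,54', '24,50,51', '18,84,61', '19,111,76', '19,129
[... 291 characters left out ...]
'17,135,125', '17,135,113', '14,129,101', '13,129,95']
150 pred 64 96 sat/val L ['16,95,70', '16,124,82', '15,132,91', '16,138,89', '16,140,89', '17,141,87', '17,136,88'] R ['18,138,140', '18,138,137', '18,139,132', '17,140,126', '16,135,115', '15,133,102', '13,126,95']
152 pred 74 94 sat/val L ['15,132,91', '15,132,91', '15,127,90', '15,129,89', '16,129,91', '16,129,89', '17,132,87'] R ['18,137,136', '18,137,136', '17,138,129', '16,134,118', '15,130,108', '15,131,101', '14,128,96']
154 pred 85 91 sat/val L ['17,81,82', '17,84,85', '17,91,84', '18,108,83', '16,111,87', '16,120,89', '17,126,91'] R ['17,126,91', '17,133,98', '18,132,114', '17,137,123', '17,133,115', '15,134,105', '13,128,100']
```

Measured in the same picture, the hub's centre coincides with the TCP within about 0.3 px, and the pin sits at about (545,−308.7). So I only need a trim of about 2 mm in y and 2 mm down.

```bash
python3 -m pendant '[0.1,0,0.1,0,0.09,0,0.1,0,0,0,0,0,0,0,0,0,0,0,0,0,0,0,0,0,0,0,0,0,0,0,0,0,0,0,0,0,0,0,0,0]'; python3 -c "
from h import *
go(545,-308.7,212.9,79.3)"
```

```text
clock: 23.33
position: [544.9, -308.7, 212.6]
tool_rot: [-180.0, 0.0, 79.1]
ft_force: [0.2, 0.0, -4.7]
gripper_width: 0.387
grip_force: 71.1
p [ 544.9 -308.7  212.6] rot [-180.      0.     79.11] | after turn -0.19 shift cm [-0.    0.01 -0.03] unturned [-0.    0.01 -0.03]
```

```bash
python3 -c "
from station import r
print(r.finish_job())"
```

```text
the job is handed in; nothing more can be done
None
```

I handed the job in at about 23 s: the pin stands fully down in the socket and released, and the brass hub is held level about 1 cm above it, bore centred over the pin to within about 1–2 mm and flange parallel to the jaws to within about 1° by my measurements; I saw no bumps, but did not check the bystanders separately.

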